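Open the child-safe detergent cabinet

TASK

Open the small white child-safe detergent cabinet on the laundry worktop: lift its paddle handle just until you feel the hidden pawl come to rest on its soft buffer (lifted too little or pressed hard into the buffer, the latch holds), then swing the door wide open, 70 degrees or more, and leave it so with the paddle let go. Do not force the latch, by lifting hard or by tugging the door while it holds (no more than about 15 N beyond the paddle's own spring), swing the door gently, and leave the other things where they stand.

Things in the scene. Friction and masses are not known exactly. Their poses are not given: they have to be found in the camera images.
- cabinet: white sheet-steel detergent cabinet fixed to the worktop, 160 deep (x) x 220 wide (y) x 220 mm high. Origin under the centre of its base, z up, its front (the door side) faces its own -x. Its yaw differs from start to start.
- door (a joint): door angle, rad: 0 shut, up to 1.9 open. White panel 214 x 214 x 14 mm over the cabinet's front, hinged upright at its +y edge; opening turns it clockwise seen from above, its free (-y) edge swinging out to -x. Slightly stiff (0.12 N m, about 1 N at the paddle); it stays where left. While latched it has 3 to 4 mm of play at the paddle.
- door_hinge (a point): point on the door's hinge axis: in the cabinet's frame at x -0.087, y +0.105, z 0.110. Turns with the door; with the door shut its axes are the cabinet's.
- paddle (a joint): angle of the grey paddle handle, rad: 0 at rest (level), grows as its free end is lifted, limit 0.75. A spring pulls it down with about 4 N at the grip at rest, 6 N at 0.55 rad; let go, it drops back to 0. Its level pivot lies along the door's width, in the cabinet's frame (door shut) at x -0.087, y -0.065, z 0.177.
- paddle_grip (a point): point to pinch, 45 mm out from the paddle's pivot at mid thickness. The paddle is a flat plate 34 mm wide (along the door), 8 mm thick, standing level 56 mm proud of the door's face, with a 12 mm round bead along its end; 43 mm below the cabinet's top, 170 mm from the hinge axis. At rest its axes are the cabinet's: -x points out of the door.
- pawl: hidden pawl, one piece with the paddle (origin on its pivot); it sinks as the paddle lifts. Its unseen strike is set anew each time: the pawl clears it at a paddle angle from 0.10 to 0.50 rad; some 0.04 rad on it rests on a buffer (7 N per mm at the grip: the lifting force rises sharply); pressed 1 to 2 mm in (over 6 N more), a second lip holds the door again. Take at most 20 N here.
- softener: softener bottle, 60 mm across, 120 tall, standing on the cabinet's roof. Loose; its origin is the centre of its underside.
- carton: cardboard carton 60 x 100 x 100 mm standing inside the cabinet, behind the door. Loose; its origin is the centre of its underside.
- peg_jar: clear jar with a wooden lid, 80 mm across, 100 tall, beside the cabinet on its -y side. Loose; its origin is the centre of its underside.
- detergent: white detergent bottle, 72 mm across, 200 tall, on the worktop to the left of the cabinet. Loose; its origin is the centre of its underside.
- scoop_cup: clear measuring cup, 70 mm across, 70 tall, on the worktop. Loose; its origin is the centre of its underside.
- brush: wooden scrubbing brush lying on the worktop. Loose; its origin is on its underside.
- spray_can: metal spray can, 54 mm across, 150 tall, on the worktop. Loose; its origin is the centre of its underside.
Mind the look-alikes: they are no part of the job. What is shaped like the peg_jar but black or blue is not meant.

How it is judged:
On the way, in this order (a step that is already met when the one before it is completed fails the run):
1. the paddle is lifted while the door is still shut (value of joint paddle above 0.09 rad and value of joint door below 0.06 rad), for 0.1 s.
2. the door has swung off its latch (value of joint door above 0.2 rad), for 0.1 s.
At the end, for the whole second after the job is handed in: The door stands open by at least 1.2 rad (69 degrees) and at rest, the paddle has dropped back (under 0.06 rad), and the other things stand upright within 30 mm of where they were (value of joint door above 1.2 rad and value of joint paddle below 0.06 rad and velocity of joint door below 0.05 rad/s and not (distance of any of softener, carton, peg_jar, detergent, scoop_cup, brush, spray_can from where it was at the start of the episode above 0.03 m or angle between any of softener, carton, peg_jar, detergent, scoop_cup, spray_can's own z axis and vertical above 0.4 rad)); the robot touches nothing.
It fails at once if the latch is forced: more than 20 N between the pawl and the strike or buffer inside the cabinet (contact force between pawl and cabinet above 20 N).
It fails at once if the door is flung: faster than 2 rad/s (velocity of joint door above 2 rad/s).
It fails at once if another thing is moved more than 30 mm or tipped (distance of any of softener, carton, peg_jar, detergent, scoop_cup, brush, spray_can from where it was at the start of the episode above 0.03 m or angle between any of softener, carton, peg_jar, detergent, scoop_cup, spray_can's own z axis and vertical above 0.4 rad).
It also fails if it takes over 67 s, if anything falls off the work surface, if the arm or the gripper's body presses on something with over 40 N, if the wrist force passes 120 N, or if a joint passes its speed limit or range.

ROBOT

A 7-joint arm with a two-finger parallel gripper is mounted at the origin on the work surface. World frame = base frame: x ahead of the robot, y to its left, z up, the work surface at z = 0. Lengths are in m, angles in rad, forces in N, time in s.
With the tool pointing down it reaches from about 0.4 to 0.875 m from the base axis. Payload 19.3 kg.
Tool frame: the origin (TCP) lies at the very end of the fingers, on their centre line; the grasp point (between the pads) lies 19 mm behind it; z points along the fingers, y is the line along which they close (so a half turn about z gives the same grasp; the last joint's range is limited). The gripper opens to 85 mm and grips with 20 to 120 N. Pads are 22 mm wide; open, the fingers measure 114 mm over their backs; the gripper's body (76 mm by 85 mm) begins 54 mm behind the grasp point. The pads swing forward as they close: fully open they stand 13 mm farther back than shut.
Start: joints at [-1.299, 0.521, -0.036, 1.599, 0.021, 1.021, -0.113], TCP at [0.21, 0.589, 0.203] pointing down, gripper open.
Joint ranges: [-2.91, 2.91], [-0.3, 2.13], [-1.5, 1.42], [0.17, 2.43], [-1.26, 4.41], [0.16, 1.93], [-2.52, 2.52]. Speed limits (rad/s): [1.89, 1.89, 2.39, 2.39, 3.01, 3.01, 3.01].

INTERFACE

Orientations are given as [roll, pitch, yaw] about the fixed x, y, z axes, in that order (R = Rz(yaw) Ry(pitch) Rx(roll)).
In Python, from workcell import bot gives the robot as it stands.
- The arm moves only by the shell command python3 -m crank 'ROWS' [FORCE]. ROWS is a JSON object of lists of equal length, an entry for each row: "travel": the shift along the world's x, y, z in cm, a list of three; "turn": the turn, a rotation vector about the world's x, y, z in degrees, a list of three; "gripper": the closure, from 0 (fully open) to 1 (shut). A call has exactly 5 rows; each row is the pose to reach, as a shift and turn from the pose commanded when the call began; what a row does not reach only later rows make up. A row lasts 1/10 s, in which the tool goes at most 50 mm and 8.59 degrees, less where a joint would pass 70% of its speed; a pose out of reach is approached as far as the arm can. A call with a gripper value outside its range is refused whole. The fingers move at their own pace and stop on an object; FORCE is the grip in N (left out, the last holds). Time passes only in rows, so rows that repeat a pose let the fingers close, or fill a call up. It gives the time, the measured TCP pose, the force, the opening and the grip force at its end, in the units of the state.
- bot.observe(): the state, without advancing time (a new reading comes with each control period).
- bot.grab_frame(name): name is "scene" or "top" or "wrist"; returns a dict with "pixels" (480x640x3 uint8, red, green, blue), "fx", "fy", "cx", "cy" (pixels), "extrinsics" (4x4, takes a point from world to camera coordinates). Camera axes: x right, y down, z forward; pixel columns grow to the right and rows downward; lengths in m; the calibration is good to about 2 mm. A picture is of the moment at which its call begins. There is no depth.
- bot.job_done(): hands the job in; it is judged then, once.
The state is a dict: "clock": time; "qpos": joint angles; "qd": joint speeds; "joint_efforts": joint torques, N m; "position": TCP position; "tool_rot": TCP orientation; "force": force on the tool from outside, world axes, zero at the start; "moment": the same for the moment, N m; "grip_width": finger opening in m; "finger_force": force on a finger pad.
Only numpy, scipy, OpenCV 4.12 (cv2) and the standard library are available. Lean on these libraries where they do the work, as an engineer would, in place of code of your own. Each camera call takes 0.05 s, during which the arm holds its last target. There are 200 camera calls.

## Working session

There is one attempt and no reset: what is moved stays moved. The work goes in short steps, Python scripts to look and compute and a shell command to move; the robot and the scene stay as the last step left them, time stands still between calls to the robot, and variables do not carry over. Pictures are saved under pics/ and viewed, at most 10 in all, crops included, and the job is handed in when it is done.

```bash
mkdir -p pics
cat > h.py <<'E'
import numpy as np, cv2, json, os
from workcell import bot
def snap(name, tag):
    f=bot.grab_frame(name)
    cv2.imwrite(f'pics/{tag}.png', f['pixels'][:,:,::-1])
    np.savez(f'pics/{tag}.npz', K=np.array([[f['fx'],0,f['cx']],[0,f['fy'],f['cy']],[0,0,1]]), E=np.array(f['extrinsics']))
    return f
def load(tag):
    d=np.load(f'pics/{tag}.npz'); return d['K'],d['E']
def proj(tag,P):
    K,E=load(tag); p=np.atleast_2d(P)@E[:3,:3].T+E[:3,3]; q=p@K.T; return q[:,:2]/q[:,2:]
def ray(tag,uv):
    K,E=load(tag); d=E[:3,:3].T@np.linalg.solve(K,[*uv,1.]); c=-E[:3,:3].T@E[:3,3]; return c,d/np.linalg.norm(d)
def onz(tag,uv,z):
    c,d=ray(tag,uv); return c+d*(z-c[2])/d[2]
def tri(obs):
    A=np.zeros((3,3));b=np.zeros(3)
    for t,uv in obs:
        c,d=ray(t,uv); M=np.eye(3)-np.outer(d,d); A+=M;b+=M@c
    return np.linalg.solve(A,b)
E
python3 - <<'E'
from h import *
for n in ('scene','top'):
    snap(n,n+'0'); K,E=load(n+'0'); print(n,K[0,0],-E[:3,:3].T@E[:3,3],E[2,:3])
print(bot.observe())
E
```

```text
scene 477.0012393753241 [ 1.21244134 -0.24514369  1.2840537 ] [-0.49371283  0.17093829 -0.85265922]
top 462.66338470060685 [ 0.43630856 -0.02285338  1.6115173 ] [ 0.09526153 -0.01611728 -0.99532179]
{'clock': 0.1, 'qpos': array([-1.29921322,  0.5219613 , -0.03635732,  1.59997296,  0.02121806,
        1.02113522, -0.1127892 ]), 'qd': array([ 7.78756502e-05,  2.06575591e-04,  1.00234111e-04,  6.29928230e-04,
        1.06892370e-03, -9.07415291e-04,  8.22888512e-04]), 'joint_efforts': array([ 5.36743988e-03, -9.28477192e+01,  1.98541626e+00, -3.70530224e+01,
        1.83677726e-02,  5.38002103e-03, -2.84780054e-05]), 'position': array([0.20938412, 0.58850152, 0.20227083]), 'tool_rot': array([-3.14050437e+00,  7.91154746e-05,  2.79984517e+00]), 'force': array([ 0.40019684, -0.8142187 , -0.20207376]), 'moment': array([ 0.01650206, -0.03606246, -0.01870438]), 'finger_force': 0.0, 'grip_width': 0.08540198680836968}
```

View pics/scene0.png

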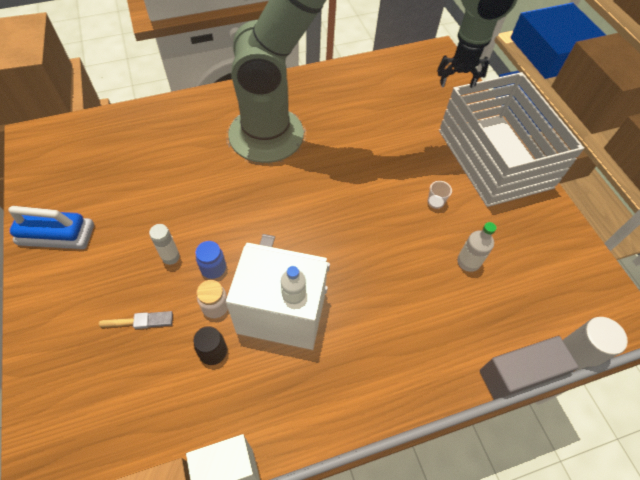

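View pics/top0.png

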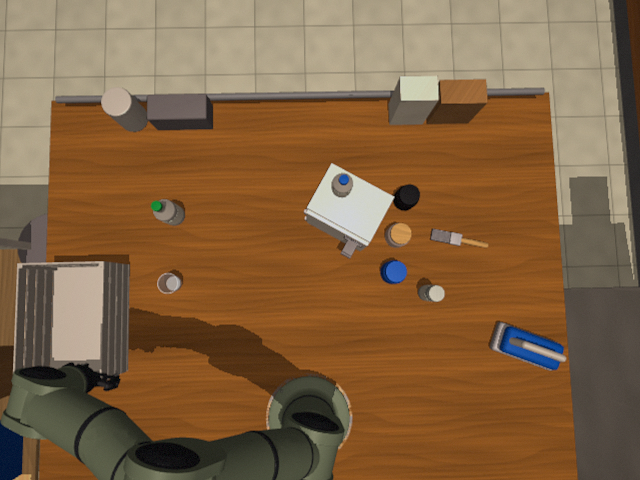

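Scene: cabinet roof about (283,275), paddle (268,241), peg jar with wooden lid (211,298), and blue (210,260) and black (210,346) look-alikes. Top: roof about (350,205), paddle (348,248), peg jar (398,234), blue (394,271), black (406,197). The only other white box is (413,100) in the top view. It has no paddle and stands at the table edge, so it isn't the cabinet.

Run:
```python
from h import *
a=cv2.imread('pics/top0.png')[150:270,290:410]; b=cv2.imread('pics/scene0.png')[225:345,215:335]
r=lambda i:cv2.resize(i,(400,400),interpolation=cv2.INTER_CUBIC)
cv2.imwrite('pics/crop1.png',np.hstack([r(a),r(b)]))
```

```text
(no output)
```

View pics/crop1.png

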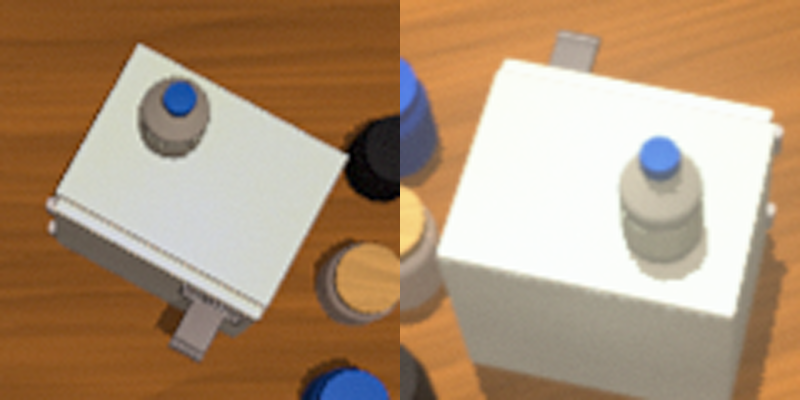

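Run:
```python
from h import *
from scipy.optimize import least_squares
ct=lambda u,v:(290+u/3.3333,150+v/3.3333); cs=lambda u,v:(215+(u-400)/3.3333,225+v/3.3333)
L={'bl':(.08,.11,.22),'br':(.08,-.11,.22),'fr':(-.094,-.107,.217),'fl':(-.094,.107,.217),'p':(-.149,-.065,.18)}
T=dict(bl=ct(138,43),br=ct(348,156),fr=ct(262,317),fl=ct(52,207),p=ct(187,352))
S=dict(bl=cs(735,315),br=cs(440,250),fr=cs(505,60),fl=cs(773,110),p=cs(578,36))
for k in L: print(k,tri([('top0',T[k]),('scene0',S[k])]).round(4))
def W(q,l):
    c,s=np.cos(q[2]),np.sin(q[2]); return np.array([q[0]+c*l[0]-s*l[1],q[1]+s*l[0]+c*l[1],l[2]])
def res(q): return np.concatenate([np.r_[proj('top0',W(q,L[k]))[0]-T[k],proj('scene0',W(q,L[k]))[0]-S[k]] for k in L])
r=least_squares(res,[.6,0,-.5]);q=r.x;print(q,np.degrees(q[2]),r.fun.round(1))
np.save('q.npy',q)
print('grip',W(q,(-.132,-.065,.177)),'pivot',W(q,(-.087,-.065,.177)),'hinge',W(q,(-.087,.105,.11)))
for n,uv,z in [('pegjar',(398.5,234),.1),('blue',(394,270),.1),('can',(433,292),.15)]: print(n,onz('top0',uv,z))
```

```text
bl [ 0.8146 -0.0882  0.215 ]
br [ 0.7037 -0.2776  0.2188]
fr [ 0.5578 -0.1939  0.2128]
fl [ 0.6632 -0.0063  0.2118]
p [ 0.5298 -0.1285  0.1735]
[ 0.69192149 -0.14476505 -0.51602725] -29.5661834750591 [-0.5 -1.  -0.8 -0.3 -0.  -1.4 -1.7  1.4 -1.6 -0.1 -0.3 -1.2 -0.7 -0.3
 -0.  -1.2 -0.6 -0.4 -0.5 -1.2]
grip [ 0.54503684 -0.13616858  0.177     ] pivot [ 0.58417723 -0.15837287  0.177     ] hinge [ 0.66806009 -0.0105092   0.11      ]
pegjar [ 0.6014315  -0.31060274  0.1       ]
blue [ 0.48335058 -0.29108447  0.1       ]
can [ 0.40971913 -0.40267132  0.15      ]
```

```bash
G='"gripper":[0,0,0,0,0]'
python3 -m crank '{"travel":[[0,0,4],[0,0,9],[3,-3,13],[7,-7,14],[10,-11,14]],"turn":[[0,0,0],[0,0,-2],[0,0,-5],[0,0,-8],[0,0,-10]],"gripper":[0,0,0,0,0]}' 30
python3 -m crank '{"travel":[[3,-4,0],[6,-8,0],[9,-12,0],[12,-16,0],[15,-20,0]],"turn":[[0,0,0],[0,0,0],[0,0,0],[0,0,0],[0,0,0]],"gripper":[0,0,0,0,0]}'
python3 -m crank '{"travel":[[2,-4,0],[3,-8,0],[5,-12,0],[6,-16,0],[7,-20,0]],"turn":[[0,0,0],[0,0,0],[0,0,0],[0,0,0],[0,0,0]],"gripper":[0,0,0,0,0]}'
```

```text
clock: 0.6
position: [0.3018, 0.4893, 0.3435]
tool_rot: [3.139, -0.0, 2.624]
force: [1.2, 0.0, -0.4]
grip_width: 0.0851
finger_force: 0.0
clock: 1.1
position: [0.4515, 0.2879, 0.342]
tool_rot: [-3.142, -0.0, 2.625]
force: [1.2, 1.5, -0.4]
grip_width: 0.0855
finger_force: 0.0
clock: 1.6
position: [0.5208, 0.088, 0.3418]
tool_rot: [-3.141, -0.0, 2.625]
force: [1.0, -0.0, -0.9]
grip_width: 0.0851
finger_force: 0.0
```

```bash
python3 -m crank '{"travel":[[0,-5,0],[0,-10,0],[0,-15,-1],[0,-20,-2],[0,-20,-2]],"turn":[[0,0,0],[0,0,0],[0,0,0],[0,0,0],[0,0,0]],"gripper":[0,0,0,0,0]}'
python3 - <<'E'
from h import *
snap('wrist','w1'); s=bot.observe(); print(s['position'],s['tool_rot'],s['qpos'])
E
```

```text
clock: 2.1
position: [0.5191, -0.1165, 0.3211]
tool_rot: [-3.139, -0.0, 2.617]
force: [0.2, 1.4, 0.7]
grip_width: 0.0856
finger_force: 0.0
[ 0.51974855 -0.11358295  0.32135206] [-3.14016556e+00 -7.84075654e-04  2.61987029e+00] [-0.20037919  0.27525251  0.38892663  1.69778783 -0.11001596  1.191511
  1.26534515]
```

View pics/w1.png

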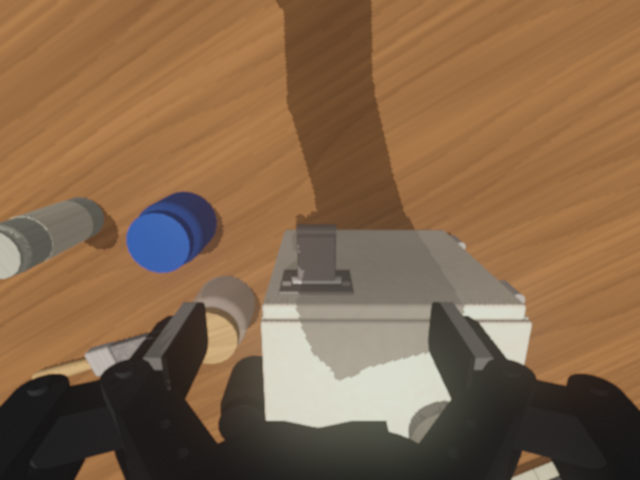

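Run:
```python
from h import *
q=np.load('q.npy')
def W(q,l):
    c,s=np.cos(q[2]),np.sin(q[2]); return np.array([q[0]+c*l[0]-s*l[1],q[1]+s*l[0]+c*l[1],l[2]])
for n,l,uv in [('fr',(-.094,-.107,.217),(264,304)),('fl',(-.094,.107,.217),(522,304)),('p',(-.149,-.065,.18),(317,224)),('root',(-.094,-.065,.181),(316,284))]:
    print(n,proj('w1',W(q,l))[0].round(1),uv,'meas',onz('w1',uv,l[2]).round(4),'pred',W(q,l).round(4))
ct=lambda u,v:(290+u/3.3333,150+v/3.3333); cs=lambda u,v:(215+(u-400)/3.3333,225+v/3.3333)
print(tri([('top0',ct(187,352)),('scene0',cs(578,36)),('w1',(317,224))]), tri([('top0',ct(187,352)),('w1',(317,224))]))
```

```text
fr [261.1 306.9] (264, 304) meas [ 0.5563 -0.188   0.217 ] pred [ 0.5574 -0.1914  0.217 ]
fl [528.  305.2] (522, 304) meas [ 0.6596 -0.0091  0.217 ] pred [ 0.663  -0.0053  0.217 ]
p [313.1 228. ] (317, 224) meas [ 0.5288 -0.1232  0.18  ] pred [ 0.5303 -0.1278  0.18  ]
root [313.9 287.4] (316, 284) meas [ 0.5762 -0.1516  0.181 ] pred [ 0.5781 -0.1549  0.181 ]
[ 0.5299755  -0.12704948  0.17287862] [ 0.53086673 -0.12786719  0.16704701]
```

```bash
python3 -m crank '{"travel":[[0.8,-0.5,-2],[1.6,-1,-4],[2.4,-1.6,-6],[2.9,-2.0,-8],[2.9,-2.0,-9]],"turn":[[-2,-3.5,0],[-4,-7,0],[-6,-10.5,0],[-7.4,-13,0],[-7.4,-13,0]],"gripper":[0,0,0,0,0]}'
python3 -m crank '{"travel":[[0,0,0],[0,0,0],[0,0,0],[0,0,0],[0,0,0]],"turn":[[0,0,0],[0,0,0],[0,0,0],[0,0,0],[0,0,0]],"gripper":[0.3,0.3,0.3,0.3,0.3]}'
python3 - <<'E'
from h import *
snap('wrist','w2'); s=bot.observe(); print(s['position'],s['tool_rot'],s['force'])
from scipy.spatial.transform import Rotation as R
M=R.from_euler('xyz',s['tool_rot']).as_matrix(); print(M.round(3)); print('grasp pt',s['position']-.019*M[:,2])
q=np.load('q.npy')
def W(q,l):
    c,s=np.cos(q[2]),np.sin(q[2]); return np.array([q[0]+c*l[0]-s*l[1],q[1]+s*l[0]+c*l[1],l[2]])
for y in (-.048,-.065,-.082): print(proj('w2',W(q,(-.149,y,.18))),proj('w2',W(q,(-.094,y,.181))))
print('TCPpix',proj('w2',s['position']))
E
```

```text
clock: 2.65
position: [0.5488, -0.1287, 0.2305]
tool_rot: [-3.141, 0.26, 2.627]
force: [-0.0, -0.1, 0.3]
grip_width: 0.0856
finger_force: 0.0
clock: 3.15
position: [0.5499, -0.1302, 0.2324]
tool_rot: [3.142, 0.261, 2.625]
force: [0.1, 0.1, -0.4]
grip_width: 0.0598
finger_force: 0.0
[ 0.54983826 -0.13024706  0.23230846] [-3.14153871  0.26127699  2.62502427] [-0.15388491 -0.19467122  0.68411812]
[[-0.84   0.494  0.225]
 [ 0.477  0.87  -0.128]
 [-0.258 -0.    -0.966]]
grasp pt [ 0.54557119 -0.12782212  0.25066362]
[[333.73026796 196.90153912]] [[332.02182815 273.17929139]]
[[304.36521797 196.93450014]] [[306.01229037 273.20308503]]
[[275.00486265 196.96745589]] [[280.0064357  273.22687531]]
TCPpix [[317.29894557 278.74378222]]
```

View pics/w2.png

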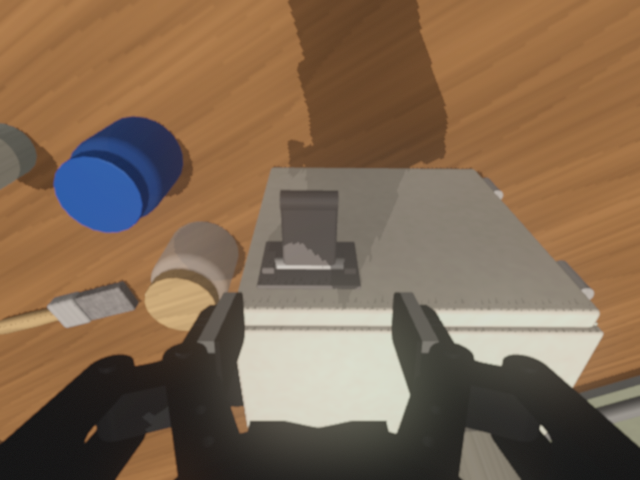

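```bash
python3 -m crank '{"travel":[[-0.1,-0.5,-2],[-0.1,-0.5,-4],[-0.1,-0.5,-6],[-0.1,-0.5,-7.3],[-0.1,-0.5,-7.6]],"turn":[[0,0,0],[0,0,0],[0,0,0],[0,0,0],[0,0,0]],"gripper":[0.3,0.3,0.3,0.3,0.3]}' 25
python3 -m crank '{"travel":[[0,0,0],[0,0,0],[0,0,0],[0,0,0],[0,0,0]],"turn":[[0,0,0],[0,0,0],[0,0,0],[0,0,0],[0,0,0]],"gripper":[0.35,0.4,0.45,0.45,0.45]}' 25
python3 - <<'E'
from h import *
snap('wrist','w3'); s=bot.observe(); print(s['position'],s['force'],s['grip_width'])
E
```

```text
clock: 3.7
position: [0.5481, -0.1352, 0.1548]
tool_rot: [-3.14, 0.259, 2.625]
force: [-0.4, -0.5, 1.0]
grip_width: 0.0595
finger_force: 0.0
clock: 4.2
position: [0.5489, -0.1351, 0.1564]
tool_rot: [-3.142, 0.262, 2.625]
force: [0.2, -0.2, 0.2]
grip_width: 0.047
finger_force: 0.0
[ 0.54883703 -0.13513642  0.15627369] [0.04338062 0.20551841 0.69227367] 0.04693639694021339
```

View pics/w3.png

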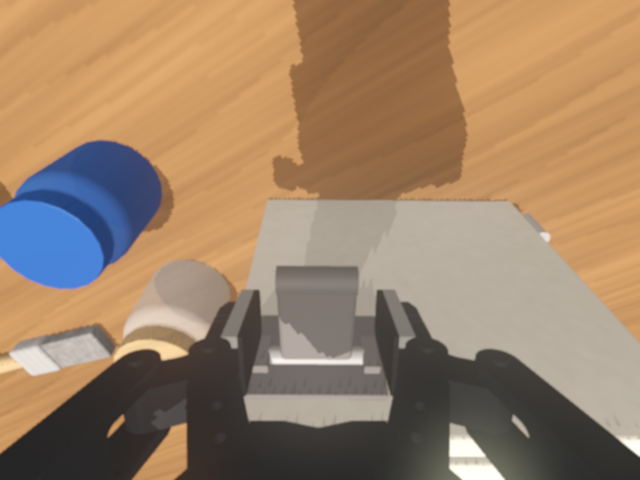

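The paddle (278–357 px) sits centred between the pads (261–376 px), so I'll close the gripper.

```bash
python3 -m crank '{"travel":[[0,0,0],[0,0,0],[0,0,0],[0,0,0],[0,0,0]],"turn":[[0,0,0],[0,0,0],[0,0,0],[0,0,0],[0,0,0]],"gripper":[0.6,0.7,0.7,0.7,0.7]}' 30
python3 -m crank '{"travel":[[0,0,0],[0,0,0],[0,0,0],[0,0,0],[0,0,0]],"turn":[[0,0,0],[0,0,0],[0,0,0],[0,0,0],[0,0,0]],"gripper":[0.7,0.7,0.7,0.7,0.7]}'
```

```text
clock: 4.75
position: [0.5491, -0.1354, 0.1565]
tool_rot: [3.142, 0.262, 2.625]
force: [-1.9, -0.7, 7.1]
grip_width: 0.0253
finger_force: 3.4
clock: 5.25
position: [0.5491, -0.1354, 0.1565]
tool_rot: [3.142, 0.262, 2.625]
force: [-1.0, 0.1, 6.9]
grip_width: 0.0255
finger_force: 3.4
```

Run:
```python
from h import *
a=snap('wrist','w4')['pixels'][180:420,160:480,::-1]; b=snap('scene','s4')['pixels'][205:285,215:320,::-1]
cv2.imwrite('pics/c4.png',np.hstack([cv2.resize(a,(440,330)),cv2.resize(b,(360,330),interpolation=cv2.INTER_CUBIC)]))
```

```text
(no output)
```

View pics/c4.png

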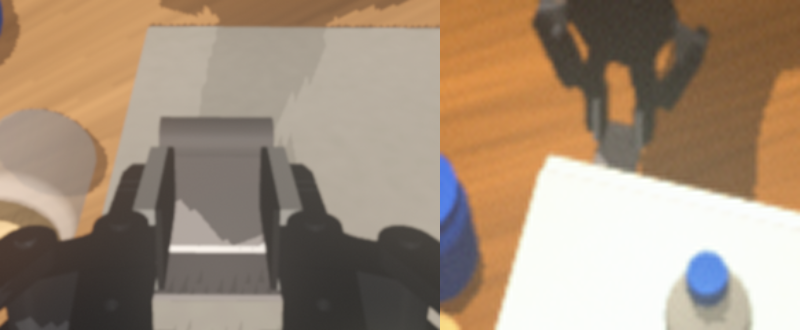

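The gripper shut to 25 mm with 3.4 N on the pads and +7 N upward on the tool. The fingertips ride on top of the paddle instead of gripping its sides, so I'll reopen, go lower and close again.

```bash
python3 -m crank '{"travel":[[0,0,0],[0,0,0],[0,0,0],[0,0,-0.7],[0,0,-1.3]],"turn":[[0,0,0],[0,0,0],[0,0,0],[0,0,0],[0,0,0]],"gripper":[0.35,0.35,0.35,0.35,0.35]}' 30
python3 -m crank '{"travel":[[0,0,0],[0,0,0],[0,0,0],[0,0,0],[0,0,0]],"turn":[[0,0,0],[0,0,0],[0,0,0],[0,0,0],[0,0,0]],"gripper":[0.55,0.7,0.7,0.7,0.7]}'
```

```text
clock: 5.85
position: [0.5486, -0.1351, 0.1424]
tool_rot: [-3.141, 0.261, 2.625]
force: [0.1, -0.1, -0.9]
grip_width: 0.0557
finger_force: 0.0
clock: 6.35
position: [0.5482, -0.1353, 0.1428]
tool_rot: [-3.141, 0.26, 2.625]
force: [-2.1, -2.6, -4.2]
grip_width: 0.0333
finger_force: 33.3
```

The grip is good (33 mm, 33 N). Next I'll lift to about 0.10 rad, which is below any possible buffer.

```bash
python3 -m crank '{"travel":[[-0.09,0.05,0.14],[-0.18,0.1,0.28],[-0.28,0.16,0.42],[-0.28,0.16,0.42],[-0.28,0.16,0.42]],"turn":[[0.9,1.7,0],[1.9,3.3,0],[2.8,5,0],[2.8,5,0],[2.8,5,0]],"gripper":[0.7,0.7,0.7,0.7,0.7]}'
python3 - <<'E'
from h import *
s=bot.observe(); print(s['position'],s['tool_rot'],s['force'],s['moment'],s['qpos'])
E
```

```text
clock: 6.85
position: [0.5454, -0.1337, 0.1469]
tool_rot: [-3.14, 0.16, 2.625]
force: [-5.3, -1.6, -3.3]
grip_width: 0.0327
finger_force: 33.4
[ 0.5453867  -0.13370622  0.14693313] [-3.14027197  0.1601587   2.62490773] [-5.28921596 -1.64710671 -3.29581692] [-0.14131795  1.2084981  -0.25074772] [-0.13607026  0.43471873  0.29991329  1.97850433 -0.11185498  0.59998301
  1.26987312]
```

```bash
python3 -m crank '{"travel":[[-0.05,0.03,0.08],[-0.1,0.06,0.15],[-0.1,0.06,0.15],[-0.1,0.06,0.15],[-0.1,0.06,0.15]],"turn":[[0.5,0.9,0],[1,1.7,0],[1,1.7,0],[1,1.7,0],[1,1.7,0]],"gripper":[0.7,0.7,0.7,0.7,0.7]}'
```

```text
clock: 7.35
position: [0.5445, -0.1332, 0.1486]
tool_rot: [-3.141, 0.125, 2.625]
force: [-5.2, -2.6, -4.5]
grip_width: 0.0329
finger_force: 33.3
```

```bash
python3 -m crank '{"travel":[[-0.03,0.02,0.04],[-0.05,0.03,0.09],[-0.05,0.03,0.09],[-0.05,0.03,0.09],[-0.05,0.03,0.09]],"turn":[[0.3,0.5,0],[0.6,1,0],[0.6,1,0],[0.6,1,0],[0.6,1,0]],"gripper":[0.7,0.7,0.7,0.7,0.7]}'
```

```text
clock: 7.85
position: [0.544, -0.1329, 0.1496]
tool_rot: [-3.141, 0.105, 2.625]
force: [-4.3, -2.7, -3.1]
grip_width: 0.0329
finger_force: 33.3
```

```bash
python3 -m crank '{"travel":[[-0.03,0.02,0.04],[-0.04,0.02,0.07],[-0.04,0.02,0.07],[-0.04,0.02,0.07],[-0.04,0.02,0.07]],"turn":[[0.3,0.5,0],[0.4,0.75,0],[0.4,0.75,0],[0.4,0.75,0],[0.4,0.75,0]],"gripper":[0.7,0.7,0.7,0.7,0.7]}'
python3 -m crank '{"travel":[[-0.03,0.02,0.04],[-0.04,0.02,0.07],[-0.04,0.02,0.07],[-0.04,0.02,0.07],[-0.04,0.02,0.07]],"turn":[[0.3,0.5,0],[0.4,0.75,0],[0.4,0.75,0],[0.4,0.75,0],[0.4,0.75,0]],"gripper":[0.7,0.7,0.7,0.7,0.7]}'
```

```text
clock: 8.35
position: [0.5437, -0.1327, 0.1502]
tool_rot: [-3.141, 0.09, 2.625]
force: [-4.9, -1.9, -4.6]
grip_width: 0.0331
finger_force: 33.3
clock: 8.85
position: [0.5434, -0.1325, 0.151]
tool_rot: [-3.141, 0.076, 2.625]
force: [-4.8, -2.4, -4.1]
grip_width: 0.0328
finger_force: 33.3
```

```bash
python3 -m crank '{"travel":[[-0.03,0.02,0.04],[-0.04,0.02,0.07],[-0.04,0.02,0.07],[-0.04,0.02,0.07],[-0.04,0.02,0.07]],"turn":[[0.3,0.5,0],[0.4,0.75,0],[0.4,0.75,0],[0.4,0.75,0],[0.4,0.75,0]],"gripper":[0.7,0.7,0.7,0.7,0.7]}'
python3 -m crank '{"travel":[[-0.03,0.02,0.04],[-0.04,0.02,0.07],[-0.04,0.02,0.07],[-0.04,0.02,0.07],[-0.04,0.02,0.07]],"turn":[[0.3,0.5,0],[0.4,0.75,0],[0.4,0.75,0],[0.4,0.75,0],[0.4,0.75,0]],"gripper":[0.7,0.7,0.7,0.7,0.7]}'
```

```text
clock: 9.35
position: [0.543, -0.1323, 0.1517]
tool_rot: [-3.14, 0.061, 2.625]
force: [-4.5, -3.4, -5.0]
grip_width: 0.033
finger_force: 33.3
clock: 9.85
position: [0.5427, -0.1321, 0.1524]
tool_rot: [-3.14, 0.046, 2.625]
force: [-4.2, -2.9, -5.6]
grip_width: 0.0329
finger_force: 33.2
```

```bash
python3 -m crank '{"travel":[[-0.03,0.01,0.04],[-0.04,0.02,0.1],[-0.04,0.02,0.1],[-0.04,0.02,0.1],[-0.04,0.02,0.1]],"turn":[[0.3,0.5,0],[0.6,1,0],[0.6,1,0],[0.6,1,0],[0.6,1,0]],"gripper":[0.7,0.7,0.7,0.7,0.7]}'
```

```text
clock: 10.35
position: [0.5423, -0.1319, 0.1534]
tool_rot: [-3.14, 0.026, 2.625]
force: [-3.7, -2.5, -4.7]
grip_width: 0.033
finger_force: 33.2
```

```bash
python3 -m crank '{"travel":[[-0.02,0.01,0.04],[-0.04,0.02,0.09],[-0.04,0.02,0.09],[-0.04,0.02,0.09],[-0.04,0.02,0.09]],"turn":[[0.3,0.5,0],[0.6,1,0],[0.6,1,0],[0.6,1,0],[0.6,1,0]],"gripper":[0.7,0.7,0.7,0.7,0.7]}'
python3 -m crank '{"travel":[[-0.02,0.01,0.04],[-0.03,0.02,0.07],[-0.03,0.02,0.07],[-0.03,0.02,0.07],[-0.03,0.02,0.07]],"turn":[[0.3,0.5,0],[0.4,0.75,0],[0.4,0.75,0],[0.4,0.75,0],[0.4,0.75,0]],"gripper":[0.7,0.7,0.7,0.7,0.7]}'
```

```text
clock: 10.85
position: [0.5418, -0.1317, 0.1543]
tool_rot: [-3.141, 0.005, 2.625]
force: [-4.9, -3.1, -3.7]
grip_width: 0.033
finger_force: 33.3
clock: 11.35
position: [0.5416, -0.1315, 0.155]
tool_rot: [-3.14, -0.01, 2.625]
force: [-5.3, -2.5, -4.2]
grip_width: 0.0328
finger_force: 33.3
```

```bash
python3 -m crank '{"travel":[[-0.02,0.01,0.04],[-0.03,0.02,0.09],[-0.03,0.02,0.09],[-0.03,0.02,0.09],[-0.03,0.02,0.09]],"turn":[[0.3,0.5,0],[0.6,1,0],[0.6,1,0],[0.6,1,0],[0.6,1,0]],"gripper":[0.7,0.7,0.7,0.7,0.7]}'
```

```text
clock: 11.85
position: [0.5412, -0.1312, 0.1559]
tool_rot: [-3.141, -0.03, 2.625]
force: [-5.7, -2.3, -3.1]
grip_width: 0.0334
finger_force: 33.4
```

```bash
cat > m.py <<'E'
from h import *
s=bot.observe(); X=np.array([.87,-.493,0]);Y=np.array([.493,.87,0])
f=np.array(s['force']);m=np.array(s['moment']); print('f out/lat/up',-(f@X).round(2),(f@Y).round(2),f[2].round(2),'m x/y/z',(m@X).round(3),(m@Y).round(3),m[2].round(3),s['qpos'].round(2))
E
python3 -m crank '{"travel":[[-0.02,0.01,0.04],[-0.03,0.01,0.07],[-0.03,0.01,0.07],[-0.03,0.01,0.07],[-0.03,0.01,0.07]],"turn":[[0.3,0.5,0],[0.4,0.75,0],[0.4,0.75,0],[0.4,0.75,0],[0.4,0.75,0]],"gripper":[0.7,0.7,0.7,0.7,0.7]}'; python3 m.py
```

```text
clock: 12.35
position: [0.5409, -0.1311, 0.1567]
tool_rot: [-3.141, -0.045, 2.625]
force: [-5.8, -2.7, -3.3]
grip_width: 0.0335
finger_force: 33.4
f out/lat/up 3.7 -5.24 -3.27 m x/y/z -1.054 0.665 -0.08 [-0.04  0.51  0.26  1.8  -0.18  0.9   1.35]
```

```bash
python3 -m crank '{"travel":[[-0.02,0.01,0.04],[-0.03,0.02,0.09],[-0.03,0.02,0.09],[-0.03,0.02,0.09],[-0.03,0.02,0.09]],"turn":[[0.3,0.5,0],[0.6,1,0],[0.6,1,0],[0.6,1,0],[0.6,1,0]],"gripper":[0.7,0.7,0.7,0.7,0.7]}';python3 m.py
python3 -m crank '{"travel":[[-0.02,0.01,0.04],[-0.03,0.01,0.07],[-0.03,0.01,0.07],[-0.03,0.01,0.07],[-0.03,0.01,0.07]],"turn":[[0.3,0.5,0],[0.4,0.75,0],[0.4,0.75,0],[0.4,0.75,0],[0.4,0.75,0]],"gripper":[0.7,0.7,0.7,0.7,0.7]}'; python3 m.py
```

```text
clock: 12.85
position: [0.5405, -0.1309, 0.1576]
tool_rot: [-3.141, -0.065, 2.625]
force: [-6.3, -2.4, -2.4]
grip_width: 0.0331
finger_force: 33.5
f out/lat/up 4.32 -5.17 -2.35 m x/y/z -1.108 0.811 -0.117 [-0.04  0.52  0.26  1.78 -0.18  0.93  1.36]
clock: 13.35
position: [0.5402, -0.1307, 0.1583]
tool_rot: [-3.141, -0.08, 2.625]
force: [-5.8, -2.2, -3.2]
grip_width: 0.0329
finger_force: 33.5
f out/lat/up 3.96 -4.8 -3.17 m x/y/z -0.98 0.788 -0.092 [-0.03  0.52  0.25  1.77 -0.19  0.95  1.37]
```

```bash
python3 -m crank '{"travel":[[-0.02,0.01,0.04],[-0.04,0.02,0.09],[-0.04,0.02,0.09],[-0.04,0.02,0.09],[-0.04,0.02,0.09]],"turn":[[0.3,0.5,0],[0.6,1,0],[0.6,1,0],[0.6,1,0],[0.6,1,0]],"gripper":[0.7,0.7,0.7,0.7,0.7]}';python3 m.py
python3 -m crank '{"travel":[[-0.02,0.01,0.04],[-0.03,0.01,0.07],[-0.03,0.01,0.07],[-0.03,0.01,0.07],[-0.03,0.01,0.07]],"turn":[[0.3,0.5,0],[0.4,0.75,0],[0.4,0.75,0],[0.4,0.75,0],[0.4,0.75,0]],"gripper":[0.7,0.7,0.7,0.7,0.7]}'; python3 m.py
```

```text
clock: 13.85
position: [0.5399, -0.1306, 0.1592]
tool_rot: [-3.141, -0.1, 2.625]
force: [-6.2, -1.6, -0.5]
grip_width: 0.033
finger_force: 33.5
f out/lat/up 4.58 -4.48 -0.52 m x/y/z -0.999 0.738 -0.041 [-0.02  0.53  0.25  1.75 -0.19  0.98  1.37]
clock: 14.35
position: [0.5397, -0.1304, 0.16]
tool_rot: [-3.141, -0.115, 2.625]
force: [-5.6, -2.1, -1.9]
grip_width: 0.0328
finger_force: 33.5
f out/lat/up 3.88 -4.6 -1.88 m x/y/z -0.912 0.706 -0.059 [-0.02  0.54  0.25  1.74 -0.19  1.    1.37]
```

Run:
```python
from h import *
a=snap('wrist','w5')['pixels'][...,::-1]; b=snap('scene','s5')['pixels'][205:285,215:320,::-1]
cv2.imwrite('pics/c5.png',np.hstack([cv2.resize(a[100:460,100:540],(440,360)),cv2.resize(b,(360,360),interpolation=cv2.INTER_CUBIC)]))
```

```text
(no output)
```

View pics/c5.png

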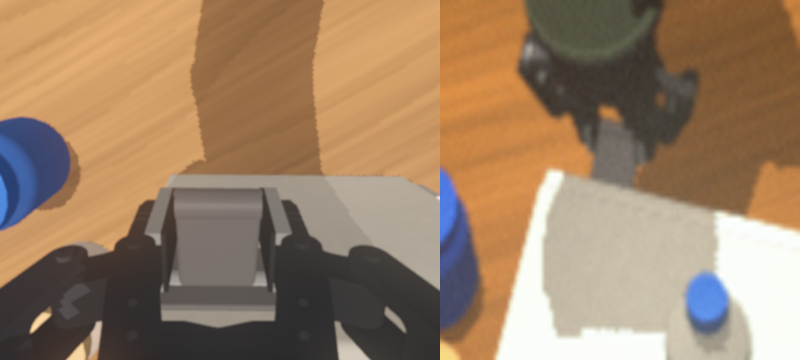

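Run:
```python
from h import *
q=np.load('q.npy').copy(); c,s=np.cos(q[2]),np.sin(q[2]); X=np.array([c,s,0]);Y=np.array([-s,c,0])
def P(th,out,up,y):
    l=np.array([-.087-out*np.cos(th)+up*np.sin(th), y, .177+out*np.sin(th)+up*np.cos(th)])
    return q[0]*np.r_[1,0,0]+q[1]*np.r_[0,1,0]+X*(l[0]-.002)+Y*(l[1]+.0025)+np.r_[0,0,l[2]]
for tag,ths in (('w2',(0,)),('w3',(0,)),('w5',(0.,.1,.2,.3,.37,.45))):
  for th in ths:
    a=[proj(tag,P(th,.057+.006*np.cos(t),.006*np.sin(t),-.065))[0,1] for t in np.linspace(0,6.28,40)]
    L=proj(tag,P(th,.057,.004,-.048))[0];R=proj(tag,P(th,.057,.004,-.082))[0]
    print(tag,th,'vmin',min(a).round(1),'w',abs(L-R)[0].round(1),'seam',proj(tag,P(th,.052,.005,-.065))[0].round(1))
```

```text
w2 0 vmin 189.0 w 58.5 seam [308.8 210.7]
w3 0 vmin 264.4 w 83.0 seam [316.6 295.9]
w5 0.0 vmin 262.8 w 78.9 seam [317.5 291. ]
w5 0.1 vmin 266.9 w 81.7 seam [317.5 296.9]
w5 0.2 vmin 272.5 w 84.5 seam [317.5 304.2]
w5 0.3 vmin 279.8 w 87.3 seam [317.5 313. ]
w5 0.37 vmin 286.0 w 89.3 seam [317.5 320.1]
w5 0.45 vmin 294.0 w 91.6 seam [317.5 329.1]
```

The paddle reads as lifted about 0.35 rad in the wrist view (bead edge at v≈288, against 286 predicted for 0.37), so the grip has not slipped. Lifting continues.

```bash
python3 -m crank '{"travel":[[-0.01,0.01,0.04],[-0.03,0.01,0.09],[-0.03,0.01,0.09],[-0.03,0.01,0.09],[-0.03,0.01,0.09]],"turn":[[0.3,0.5,0],[0.5,0.9,0],[0.5,0.9,0],[0.5,0.9,0],[0.5,0.9,0]],"gripper":[0.7,0.7,0.7,0.7,0.7]}';python3 m.py
python3 -m crank '{"travel":[[-0.02,0.01,0.04],[-0.03,0.01,0.07],[-0.03,0.01,0.07],[-0.03,0.01,0.07],[-0.03,0.01,0.07]],"turn":[[0.3,0.5,0],[0.4,0.75,0],[0.4,0.75,0],[0.4,0.75,0],[0.4,0.75,0]],"gripper":[0.7,0.7,0.7,0.7,0.7]}'; python3 m.py
```

```text
clock: 14.95
position: [0.5394, -0.1303, 0.1609]
tool_rot: [-3.141, -0.133, 2.625]
force: [-6.4, -2.1, -0.7]
grip_width: 0.0329
finger_force: 33.5
f out/lat/up 4.51 -5.02 -0.72 m x/y/z -0.875 0.706 -0.064 [-0.01  0.55  0.25  1.72 -0.2   1.02  1.38]
clock: 15.45
position: [0.5392, -0.1302, 0.1616]
tool_rot: [-3.141, -0.148, 2.625]
force: [-5.8, -0.8, -0.9]
grip_width: 0.0329
finger_force: 33.5
f out/lat/up 4.64 -3.55 -0.88 m x/y/z -0.791 0.62 -0.008 [-0.01  0.55  0.25  1.71 -0.2   1.04  1.38]
```

```bash
cat > m.py <<'E'
from h import *
from scipy.spatial.transform import Rotation as R
X=np.array([.87,-.493,0]);Y=np.array([.493,.87,0]); piv=np.array([.5835,-.1552,.177])
F=[];M=[]
for i in range(7):
    s=bot.observe(); F.append(s['force']);M.append(s['moment'])
    if i<6: bot.grab_frame('wrist')
f=np.mean(F,0);m=np.mean(M,0); T=R.from_euler('xyz',s['tool_rot']).as_matrix()
fl=s['position']-.24*T[:,2]; mp=m+np.cross(fl-piv,f)
print('out/lat/up',-(f@X).round(2),(f@Y).round(2),f[2].round(2),'sd',np.std(F,0).round(2),'T about pivot',(mp@Y).round(3),'N@grip',(-mp@Y/.045).round(1),'pitch',s['tool_rot'][1].round(4),'t',s['clock'])
E
python3 m.py
```

```text
out/lat/up 4.35 -3.85 -1.21 sd [0.55 0.55 0.51] T about pivot -0.384 N@grip 8.5 pitch -0.1478 t 15.75
```

```bash
python3 -m crank '{"travel":[[-0.02,0.01,0],[-0.04,0.02,0],[-0.04,0.02,0],[-0.04,0.02,0],[-0.04,0.02,0]],"turn":[[0,0,0],[0,0,0],[0,0,0],[0,0,0],[0,0,0]],"gripper":[0.7,0.7,0.7,0.7,0.7]}';python3 m.py
```

```text
clock: 16.25
position: [0.5391, -0.1301, 0.1615]
tool_rot: [-3.141, -0.146, 2.625]
force: [-1.3, -3.3, -2.4]
grip_width: 0.033
finger_force: 33.4
out/lat/up -0.67 -3.7 -2.12 sd [0.45 0.33 0.53] T about pivot -0.413 N@grip 9.2 pitch -0.1466 t 16.55
```

```bash
python3 -m crank '{"travel":[[-0.01,0.005,0.025],[-0.015,0.01,0.05],[-0.015,0.01,0.05],[-0.015,0.01,0.05],[-0.015,0.01,0.05]],"turn":[[0.15,0.25,0],[0.3,0.5,0],[0.3,0.5,0],[0.3,0.5,0],[0.3,0.5,0]],"gripper":[0.7,0.7,0.7,0.7,0.7]}';python3 m.py
```

```text
clock: 17.05
position: [0.5387, -0.1299, 0.1619]
tool_rot: [-3.141, -0.157, 2.625]
force: [-0.9, -2.7, -2.0]
grip_width: 0.0331
finger_force: 33.5
out/lat/up -0.8 -3.39 -1.99 sd [0.31 0.38 0.48] T about pivot -0.389 N@grip 8.7 pitch -0.1571 t 17.35
```

```bash
python3 -m crank '{"travel":[[-0.01,0.005,0.04],[-0.02,0.01,0.07],[-0.02,0.01,0.07],[-0.02,0.01,0.07],[-0.02,0.01,0.07]],"turn":[[0.2,0.4,0],[0.4,0.75,0],[0.4,0.75,0],[0.4,0.75,0],[0.4,0.75,0]],"gripper":[0.7,0.7,0.7,0.7,0.7]}';python3 m.py
```

```text
clock: 17.85
position: [0.5385, -0.1298, 0.1626]
tool_rot: [-3.14, -0.172, 2.625]
force: [-1.9, -3.5, -2.5]
grip_width: 0.0332
finger_force: 33.5
out/lat/up -0.85 -3.2 -1.75 sd [0.63 0.33 0.61] T about pivot -0.467 N@grip 10.4 pitch -0.1718 t 18.15
```

```bash
python3 -m crank '{"travel":[[-0.01,0.005,0.04],[-0.02,0.01,0.07],[-0.02,0.01,0.07],[-0.02,0.01,0.07],[-0.02,0.01,0.07]],"turn":[[0.2,0.4,0],[0.4,0.75,0],[0.4,0.75,0],[0.4,0.75,0],[0.4,0.75,0]],"gripper":[0.7,0.7,0.7,0.7,0.7]}';python3 m.py
```

```text
clock: 18.65
position: [0.5383, -0.1297, 0.1633]
tool_rot: [-3.14, -0.187, 2.625]
force: [-0.9, -2.6, -1.2]
grip_width: 0.0328
finger_force: 33.6
out/lat/up -0.64 -3.22 -1.36 sd [0.57 0.35 0.59] T about pivot -0.527 N@grip 11.7 pitch -0.1866 t 18.95
```

```bash
python3 -m crank '{"travel":[[-0.01,0.005,0.04],[-0.02,0.01,0.07],[-0.02,0.01,0.07],[-0.02,0.01,0.07],[-0.02,0.01,0.07]],"turn":[[0.2,0.4,0],[0.4,0.75,0],[0.4,0.75,0],[0.4,0.75,0],[0.4,0.75,0]],"gripper":[0.7,0.7,0.7,0.7,0.7]}';python3 m.py
```

```text
clock: 19.45
position: [0.5381, -0.1295, 0.164]
tool_rot: [-3.14, -0.201, 2.625]
force: [-1.1, -1.8, -0.7]
grip_width: 0.0332
finger_force: 33.6
out/lat/up -0.15 -2.67 -0.95 sd [0.57 0.58 0.47] T about pivot -0.516 N@grip 11.5 pitch -0.2015 t 19.75
```

```bash
python3 -m crank '{"travel":[[0.015,-0.01,0.03],[0.025,-0.015,0.06],[0.025,-0.015,0.06],[0.025,-0.015,0.06],[0.025,-0.015,0.06]],"turn":[[0,0,0],[0,0,0],[0,0,0],[0,0,0],[0,0,0]],"gripper":[0.7,0.7,0.7,0.7,0.7]}';python3 m.py
```

```text
clock: 20.25
position: [0.5383, -0.1297, 0.1645]
tool_rot: [-3.14, -0.202, 2.625]
force: [-0.1, -1.6, -4.2]
grip_width: 0.033
finger_force: 33.3
out/lat/up -0.52 -2.26 -4.81 sd [0.46 0.48 0.65] T about pivot -0.477 N@grip 10.6 pitch -0.2017 t 20.55
```

```bash
python3 -m crank '{"travel":[[0.015,-0.01,0.03],[0.025,-0.015,0.06],[0.025,-0.015,0.06],[0.025,-0.015,0.06],[0.025,-0.015,0.06]],"turn":[[0.1,0.2,0],[0.2,0.4,0],[0.2,0.4,0],[0.2,0.4,0],[0.2,0.4,0]],"gripper":[0.7,0.7,0.7,0.7,0.7]}';python3 m.py
```

```text
clock: 21.05
position: [0.5384, -0.1298, 0.1651]
tool_rot: [-3.139, -0.21, 2.625]
force: [-3.1, -2.4, -8.0]
grip_width: 0.0329
finger_force: 33.0
out/lat/up 1.62 -2.44 -6.92 sd [0.55 0.71 0.66] T about pivot -0.505 N@grip 11.2 pitch -0.2096 t 21.35
```

```bash
python3 -m crank '{"travel":[[0.005,-0.005,0.03],[0.01,-0.005,0.06],[0.01,-0.005,0.06],[0.01,-0.005,0.06],[0.01,-0.005,0.06]],"turn":[[0.2,0.3,0],[0.35,0.6,0],[0.35,0.6,0],[0.35,0.6,0],[0.35,0.6,0]],"gripper":[0.7,0.7,0.7,0.7,0.7]}';python3 m.py
```

```text
clock: 21.85
position: [0.5383, -0.1297, 0.1657]
tool_rot: [-3.139, -0.223, 2.625]
force: [-5.1, 0.3, -6.6]
grip_width: 0.0329
finger_force: 32.9
out/lat/up 4.8 -2.68 -6.66 sd [0.23 0.36 0.62] T about pivot -0.588 N@grip 13.1 pitch -0.2229 t 22.15
```

```bash
python3 -m crank '{"travel":[[-0.01,0.005,0.03],[-0.02,0.01,0.06],[-0.02,0.01,0.06],[-0.02,0.01,0.06],[-0.02,0.01,0.06]],"turn":[[0.2,0.3,0],[0.35,0.6,0],[0.35,0.6,0],[0.35,0.6,0],[0.35,0.6,0]],"gripper":[0.7,0.7,0.7,0.7,0.7]}';python3 m.py
```

```text
clock: 22.65
position: [0.5381, -0.1297, 0.1662]
tool_rot: [-3.139, -0.235, 2.625]
force: [-5.5, 0.9, -7.6]
grip_width: 0.033
finger_force: 32.8
out/lat/up 5.11 -2.65 -7.91 sd [0.36 0.41 0.19] T about pivot -0.82 N@grip 18.2 pitch -0.2349 t 22.95
```

The resistance rose sharply (+5 N), so this is the buffer. I'll back off one small step and relieve the inward push.

```bash
python3 -m crank '{"travel":[[-0.01,0.005,-0.02],[-0.02,0.01,-0.05],[-0.03,0.015,-0.05],[-0.03,0.015,-0.05],[-0.03,0.015,-0.05]],"turn":[[-0.2,-0.3,0],[-0.35,-0.6,0],[-0.35,-0.6,0],[-0.35,-0.6,0],[-0.35,-0.6,0]],"gripper":[0.7,0.7,0.7,0.7,0.7]}';python3 m.py
```

```text
clock: 23.45
position: [0.5383, -0.1298, 0.1659]
tool_rot: [-3.139, -0.221, 2.625]
force: [-2.2, -2.0, -10.3]
grip_width: 0.0331
finger_force: 32.7
out/lat/up 0.3 -2.4 -9.63 sd [0.69 0.34 0.42] T about pivot -0.783 N@grip 17.4 pitch -0.2213 t 23.75
```

```bash
python3 -m crank '{"travel":[[0,0,-0.02],[0,0,-0.04],[0,0,-0.04],[0,0,-0.04],[0,0,-0.04]],"turn":[[0,0,0],[0,0,0],[0,0,0],[0,0,0],[0,0,0]],"gripper":[0.7,0.7,0.7,0.7,0.7]}';python3 m.py
```

```text
clock: 24.25
position: [0.5381, -0.1296, 0.1656]
tool_rot: [-3.139, -0.221, 2.625]
force: [-3.2, -1.4, -5.8]
grip_width: 0.0328
finger_force: 33.0
out/lat/up 1.76 -2.47 -4.92 sd [0.33 0.31 0.57] T about pivot -0.553 N@grip 12.3 pitch -0.2216 t 24.55
```

Torque is back to about 1 N over the spring, so the pawl is resting on the buffer. I'll start the door gently.

```bash
python3 -m crank '{"travel":[[-0.06,0.065,0],[-0.12,0.13,0],[-0.18,0.2,0],[-0.24,0.26,0],[-0.24,0.26,0]],"turn":[[0,0,-0.3],[0,0,-0.6],[0,0,-0.85],[0,0,-1.15],[0,0,-1.15]],"gripper":[0.7,0.7,0.7,0.7,0.7]}';python3 m.py
```

```text
clock: 25.05
position: [0.5357, -0.127, 0.1655]
tool_rot: [-3.139, -0.221, 2.605]
force: [0.2, -2.3, -8.4]
grip_width: 0.0328
finger_force: 32.9
out/lat/up -0.51 -2.03 -7.44 sd [0.59 0.47 0.65] T about pivot -0.718 N@grip 16.0 pitch -0.2216 t 25.35
```

```bash
python3 -m crank '{"travel":[[-0.02,0.02,0],[-0.04,0.04,0],[-0.06,0.06,0],[-0.08,0.09,0],[-0.08,0.09,0]],"turn":[[0,0,-0.1],[0,0,-0.2],[0,0,-0.3],[0,0,-0.4],[0,0,-0.4]],"gripper":[0.7,0.7,0.7,0.7,0.7]}';python3 m.py
```

```text
clock: 25.85
position: [0.535, -0.1261, 0.1655]
tool_rot: [-3.139, -0.221, 2.598]
force: [0.9, -2.6, -8.3]
grip_width: 0.0331
finger_force: 32.8
out/lat/up -1.03 -1.71 -8.35 sd [0.56 0.65 0.25] T about pivot -0.827 N@grip 18.4 pitch -0.2215 t 26.15
```

```bash
python3 -m crank '{"travel":[[0,0,-0.03],[-0.02,0.02,-0.03],[-0.04,0.05,-0.03],[-0.06,0.07,-0.03],[-0.06,0.07,-0.03]],"turn":[[0,0,0],[0,0,-0.1],[0,0,-0.2],[0,0,-0.3],[0,0,-0.3]],"gripper":[0.7,0.7,0.7,0.7,0.7]}';python3 m.py
```

```text
clock: 26.65
position: [0.5344, -0.1255, 0.1653]
tool_rot: [-3.139, -0.221, 2.593]
force: [0.2, -2.4, -5.4]
grip_width: 0.033
finger_force: 33.1
out/lat/up -0.95 -1.38 -5.02 sd [0.42 0.59 0.51] T about pivot -0.642 N@grip 14.3 pitch -0.2215 t 26.95
```

```bash
python3 -m crank '{"travel":[[-0.03,0.04,0],[-0.07,0.08,0],[-0.1,0.12,0],[-0.13,0.15,0],[-0.13,0.15,0]],"turn":[[0,0,-0.15],[0,0,-0.3],[0,0,-0.5],[0,0,-0.65],[0,0,-0.65]],"gripper":[0.7,0.7,0.7,0.7,0.7]}';python3 m.py
```

```text
clock: 27.45
position: [0.533, -0.1239, 0.1652]
tool_rot: [-3.139, -0.222, 2.581]
force: [0.1, -1.6, -4.9]
grip_width: 0.0328
finger_force: 33.2
out/lat/up 0.05 -1.46 -4.4 sd [0.46 0.41 0.58] T about pivot -0.708 N@grip 15.7 pitch -0.2217 t 27.75
```

```bash
python3 - <<'E'
import numpy as np
H=np.array([.6675,-.0073]);r=np.array([-.1295,-.1223])
p=lambda a:H+np.array([r[0]*np.cos(a)+r[1]*np.sin(a),-r[0]*np.sin(a)+r[1]*np.cos(a)])
a=.044
for k in range(5):
    print('from',round(a,3),p(a).round(3),[((p(a+.05*i)-p(a))*100).round(2).tolist() for i in range(1,6)]); a+=.25
print(np.degrees(.05*np.arange(1,6)).round(2))
E
python3 -m crank '{"travel":[[-0.25,0.3,0],[-0.54,0.66,0],[-0.84,1.05,0],[-0.84,1.05,0],[-0.84,1.05,0]],"turn":[[0,0,-1.2],[0,0,-2.6],[0,0,-4],[0,0,-4],[0,0,-4]],"gripper":[0.7,0.7,0.7,0.7,0.7]}';python3 m.py
```

```text
from 0.044 [ 0.533 -0.124] [[-0.57, 0.69], [-1.1, 1.4], [-1.59, 2.14], [-2.05, 2.91], [-2.46, 3.7]]
from 0.294 [ 0.508 -0.087] [[-0.38, 0.81], [-0.71, 1.63], [-1.01, 2.47], [-1.26, 3.32], [-1.47, 4.19]]
from 0.544 [ 0.493 -0.045] [[-0.17, 0.87], [-0.29, 1.76], [-0.37, 2.64], [-0.4, 3.53], [-0.39, 4.42]]
from 0.794 [ 0.49  -0.001] [[0.06, 0.89], [0.16, 1.77], [0.3, 2.65], [0.49, 3.52], [0.72, 4.38]]
from 1.044 [0.497 0.043] [[0.27, 0.85], [0.59, 1.68], [0.95, 2.5], [1.34, 3.29], [1.78, 4.07]]
[ 2.86  5.73  8.59 11.46 14.32]
clock: 28.25
position: [0.5246, -0.1134, 0.1654]
tool_rot: [-3.139, -0.221, 2.512]
force: [0.9, -1.6, -3.0]
grip_width: 0.0331
finger_force: 33.4
out/lat/up -0.63 -0.43 -2.19 sd [0.46 0.58 0.65] T about pivot -0.555 N@grip 12.3 pitch -0.2215 t 28.55
```

```bash
python3 -m crank '{"travel":[[-0.39,0.5,0],[-0.75,1.03,0],[-1.1,1.57,0],[-1.41,2.12,0],[-1.7,2.68,0]],"turn":[[0,0,-2.06],[0,0,-4.12],[0,0,-6.2],[0,0,-8.25],[0,0,-10.3]],"gripper":[0.7,0.7,0.7,0.7,0.7]}'
python3 -m crank '{"travel":[[-0.38,0.81,0],[-0.71,1.63,0],[-1.01,2.47,0],[-1.26,3.32,0],[-1.47,4.19,0]],"turn":[[0,0,-2.86],[0,0,-5.73],[0,0,-8.59],[0,0,-11.46],[0,0,-14.32]],"gripper":[0.7,0.7,0.7,0.7,0.7]}'
python3 - <<'E'
from workcell import bot
s=bot.observe();print(s['position'],s['tool_rot'],s['force'],s['qpos'].round(2))
E
```

```text
clock: 29.05
position: [0.5084, -0.0861, 0.1653]
tool_rot: [-3.141, -0.22, 2.331]
force: [6.4, 1.8, -3.9]
grip_width: 0.0333
finger_force: 33.3
clock: 29.55
position: [0.4944, -0.0441, 0.1655]
tool_rot: [3.141, -0.22, 2.081]
force: [10.4, 2.4, -5.8]
grip_width: 0.0329
finger_force: 33.2
[ 0.49439367 -0.04409084  0.16548824] [ 3.14119009 -0.2200589   2.08079762] [10.40070411  2.36147221 -5.84185819] [-0.14  0.47  0.32  1.87 -0.38  0.99  0.91]
```

```bash
python3 -m crank '{"travel":[[-0.11,0.88,0],[-0.18,1.76,0],[-0.22,2.64,0],[-0.25,3.52,0],[-0.24,4.4,0]],"turn":[[0,0,-2.86],[0,0,-5.73],[0,0,-8.59],[0,0,-11.46],[0,0,-14.32]],"gripper":[0.7,0.7,0.7,0.7,0.7]}'
python3 -m crank '{"travel":[[0.07,0.88,0],[0.18,1.75,0],[0.33,2.62,0],[0.53,3.48,0],[0.76,4.33,0]],"turn":[[0,0,-2.86],[0,0,-5.73],[0,0,-8.59],[0,0,-11.46],[0,0,-14.32]],"gripper":[0.7,0.7,0.7,0.7,0.7]}'
python3 - <<'E'
from workcell import bot
s=bot.observe();print(s['position'],s['tool_rot'],s['force'],s['qpos'].round(2))
E
```

```text
clock: 30.05
position: [0.4913, -0.0004, 0.1654]
tool_rot: [-3.141, -0.221, 1.831]
force: [6.7, 0.9, -3.8]
grip_width: 0.0331
finger_force: 33.3
clock: 30.55
position: [0.499, 0.0429, 0.1655]
tool_rot: [-3.141, -0.221, 1.581]
force: [6.5, -0.3, -4.2]
grip_width: 0.033
finger_force: 33.3
[0.49901232 0.04286708 0.165475  ] [-3.14096299 -0.22124098  1.58086221] [ 6.48621916 -0.28288029 -4.20381808] [-0.35  0.41  0.4   1.98 -0.51  0.85  0.38]
```

```bash
python3 -m crank '{"travel":[[0.27,0.85,0],[0.59,1.68,0],[0.95,2.49,0],[1.35,3.28,0],[1.8,4.05,0]],"turn":[[0,0,-2.86],[0,0,-5.73],[0,0,-8.59],[0,0,-11.46],[0,0,-14.32]],"gripper":[0.7,0.7,0.7,0.7,0.7]}'
python3 -m crank '{"travel":[[0.31,0.5,0],[0.65,0.98,0],[1,1.44,0],[1,1.44,0],[1,1.44,0]],"turn":[[0,0,-2],[0,0,-3.9],[0,0,-5.7],[0,0,-5.7],[0,0,-5.7]],"gripper":[0.7,0.7,0.7,0.7,0.7]}'
python3 - <<'E'
from workcell import bot
s=bot.observe();print(s['position'],s['tool_rot'],s['force'],s['qpos'].round(2))
E
```

```text
clock: 31.05
position: [0.5171, 0.0832, 0.1655]
tool_rot: [-3.141, -0.221, 1.331]
force: [5.1, -2.6, -3.9]
grip_width: 0.0332
finger_force: 33.3
clock: 31.55
position: [0.5268, 0.0976, 0.1654]
tool_rot: [-3.141, -0.222, 1.234]
force: [5.2, -0.8, -2.9]
grip_width: 0.0329
finger_force: 33.4
[0.52681004 0.09758749 0.16543235] [-3.14063416 -0.22168158  1.23379364] [ 5.21426353 -0.80821816 -2.93511979] [-0.52  0.43  0.47  1.98 -0.58  0.76 -0.01]
```

```bash
python3 -m crank '{"travel":[[0,0,0],[0,0,0],[0,0,0],[0,0,0],[0,0,0]],"turn":[[0,0,0],[0,0,0],[0,0,0],[0,0,0],[0,0,0]],"gripper":[0.55,0.45,0.35,0.3,0.3]}'
python3 -m crank '{"travel":[[0.1,0.3,1],[0.2,0.6,3],[0.3,0.9,6],[0.4,1.2,9],[0.7,2,13]],"turn":[[0,0,0],[0,0,0],[0,0,0],[0,0,0],[0,0,0]],"gripper":[0.3,0.3,0.3,0.3,0.3]}'
python3 -m crank '{"travel":[[0,2,1],[0,5,2],[0,9,3],[0,13,4],[0,16,4]],"turn":[[0,0,0],[0,0,0],[0,0,0],[0,0,0],[0,0,0]],"gripper":[0.3,0.3,0.3,0.3,0.3]}'
python3 - <<'E'
from h import *
a=snap('top','t9')['pixels'][120:320,230:470,::-1]; b=snap('scene','s9')['pixels'][180:380,170:410,::-1]
cv2.imwrite('pics/c9.png',np.hstack([cv2.resize(a,(400,333)),cv2.resize(b,(400,333))]))
E
```

```text
clock: 32.05
position: [0.5261, 0.0974, 0.1652]
tool_rot: [-3.139, -0.222, 1.233]
force: [-0.1, 0.0, -0.3]
grip_width: 0.0598
finger_force: 0.0
clock: 32.55
position: [0.5325, 0.117, 0.2965]
tool_rot: [-3.138, -0.22, 1.231]
force: [0.2, 1.0, -0.2]
grip_width: 0.0595
finger_force: 0.0
clock: 33.05
position: [0.533, 0.2803, 0.3373]
tool_rot: [-3.14, -0.223, 1.234]
force: [0.3, -1.2, -0.9]
grip_width: 0.0601
finger_force: 0.0
```

View pics/c9.png

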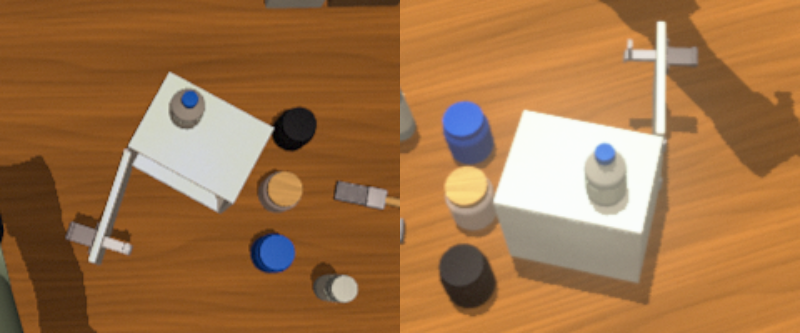

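The picture shows the door swung about 77–80°, its edge running from (130,155) to (95,262) in the crop. The paddle has dropped level at (95,238), the other things stand in place, and the hand is clear.

```bash
python3 -c "
from workcell import bot
print(bot.job_done())"
```

```text
the job is handed in; nothing more can be done
None
```

The cabinet door stands open about 1.39 rad (80°) by the gripper's turn, the paddle has dropped back, the hand is clear and the other things look undisturbed; I handed the job in at about 33 s, but no verdict came back.

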